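# Fit the new wheel studs in the hub and hang up the stud caddy

## Task

Put every new wheel stud from the caddy into an open stud hole of the wheel hub, one to a hole, shank down through the flange until the head lies flat on it. Then hang the empty caddy by its handle bar on the double-prong hook at the edge of the red shelf, the bar lying across both prongs, and let it hang still. Leave the socket, the stud installer and the clip tray where they are.

Things in the scene. Friction and masses are not known exactly. Their poses are not given: they have to be found in the camera images.
- hub: Fixed steel wheel hub, face down on a press ring, flange back up: level top face 72 mm above the bench. Five lobes (18 mm radius, 12 mm thick) at 60 mm from its upright axis; four have open holes, the one on its own +x an old stud's head. Spindle of 24 mm radius (33 at the foot, 6 mm high) rises 39 mm above the flange. Origin on the bench on the axis, z up.
- hole1 (a point): Centre of an open stud hole's mouth, at the flange's top face, 72 degrees round the hub's axis from its own +x. Hole 16.6 mm in diameter, straight through, free space below.
- hole2 (a point): Centre of an open stud hole's mouth, at the flange's top face, 144 degrees round the hub's axis from its own +x. Hole 16.6 mm in diameter, straight through, free space below.
- hole3 (a point): Centre of an open stud hole's mouth, at the flange's top face, 216 degrees round the hub's axis from its own +x. Hole 16.6 mm in diameter, straight through, free space below.
- hole4 (a point): Centre of an open stud hole's mouth, at the flange's top face, 288 degrees round the hub's axis from its own +x. Hole 16.6 mm in diameter, straight through, free space below.
- caddy: Loose stud caddy, about 0.5 kg: black block 100 mm (own x) by 180 mm (own y) by 40 mm high with six square pockets 15.2 mm wide, 34 mm deep, at x = -30 and 30, y = -56, 0 and 56 mm, and a fixed arch handle of 10 mm round steel bar over x = 0: posts at y = -83 and 83 mm, crossbar along y. Origin at the centre of the underside, z up.
- caddy_bar (a point): Middle of the caddy's handle crossbar, on the bar's centre line, 115 mm above the caddy's underside; the bar runs straight from y = -71 to 71 mm. Own axes parallel to the caddy's.
- stud1: New steel wheel stud, 90 g, loose, head up in a pocket, leaning a few degrees at most; None if absent (three or four of six are there). Head 22 mm in diameter, 8 mm thick; shank 14 mm in diameter, 50 mm long, last 6 mm tapered. Origin: centre of the head's underside, at first 56 mm above the caddy's underside; z towards the head's top. Slips into a hub hole by its own weight.
- stud2: New steel wheel stud, 90 g, loose, head up in a pocket, leaning a few degrees at most; None if absent (three or four of six are there). Head 22 mm in diameter, 8 mm thick; shank 14 mm in diameter, 50 mm long, last 6 mm tapered. Origin: centre of the head's underside, at first 56 mm above the caddy's underside; z towards the head's top. Slips into a hub hole by its own weight.
- stud3: New steel wheel stud, 90 g, loose, head up in a pocket, leaning a few degrees at most; None if absent (three or four of six are there). Head 22 mm in diameter, 8 mm thick; shank 14 mm in diameter, 50 mm long, last 6 mm tapered. Origin: centre of the head's underside, at first 56 mm above the caddy's underside; z towards the head's top. Slips into a hub hole by its own weight.
- stud4: New steel wheel stud, 90 g, loose, head up in a pocket, leaning a few degrees at most; None if absent (three or four of six are there). Head 22 mm in diameter, 8 mm thick; shank 14 mm in diameter, 50 mm long, last 6 mm tapered. Origin: centre of the head's underside, at first 56 mm above the caddy's underside; z towards the head's top. Slips into a hub hole by its own weight.
- stud5: New steel wheel stud, 90 g, loose, head up in a pocket, leaning a few degrees at most; None if absent (three or four of six are there). Head 22 mm in diameter, 8 mm thick; shank 14 mm in diameter, 50 mm long, last 6 mm tapered. Origin: centre of the head's underside, at first 56 mm above the caddy's underside; z towards the head's top. Slips into a hub hole by its own weight.
- stud6: New steel wheel stud, 90 g, loose, head up in a pocket, leaning a few degrees at most; None if absent (three or four of six are there). Head 22 mm in diameter, 8 mm thick; shank 14 mm in diameter, 50 mm long, last 6 mm tapered. Origin: centre of the head's underside, at first 56 mm above the caddy's underside; z towards the head's top. Slips into a hub hole by its own weight.
- hook_rest (a point): Rest of the double-prong hook: where the caddy bar's middle lies when hung, 213.5 mm above the bench, midway between the prongs. Own y: along the shelf edge, as the bar must lie; own -x: out from the shelf, the way the prongs point. 7 mm round prongs at y = -38 and 38 mm run out from the board at x = 62 mm, dip under the rest and turn up to tips at x = -30 mm, 21 mm above this point.
- shelf: Fixed red pine shelf on the bench: 520 mm long (own y), 200 deep (own x from 0), 228 high; front edge at x = 0 faces own -x. Hook on the top board's edge, free space below and before it. Clear canister and saucer on top, up to 96 mm high, 45 mm or more back from the edge. Origin on the bench under the front edge's middle.
- socket: Green steel deep socket standing on end, 31 mm in diameter, 78 mm high; leave alone. Origin at the centre of its underside.
- installer: Blue aluminium wheel stud installer standing on the bench, 52 mm in diameter, 42 mm high; leave alone. Origin at the centre of its underside.
- cliptray: Black plastic clip tray, 85 (own x) by 125 by 24 mm, its flap standing open on its +x side up to 97 mm; leave alone. Origin at the centre of its underside.
Not all that is in view belongs to the job. What is shaped like the caddy but blue or purple is not meant.

How it is judged (in metres and radians):
On the way, in this order (a step that is already met when the one before it is completed fails the run):
1. every stud stands in a hub hole, its head flat on the flange (angle between each of stud1, stud2, stud3, stud4, stud5, stud6's own z axis and vertical below 0.15 rad and (distance between stud1 and hole1 below 0.004 m or distance between stud1 and hole2 below 0.004 m or distance between stud1 and hole3 below 0.004 m or distance between stud1 and hole4 below 0.004 m) and (distance between stud2 and hole1 below 0.004 m or distance between stud2 and hole2 below 0.004 m or distance between stud2 and hole3 below 0.004 m or distance between stud2 and hole4 below 0.004 m) and (distance between stud3 and hole1 below 0.004 m or distance between stud3 and hole2 below 0.004 m or distance between stud3 and hole3 below 0.004 m or distance between stud3 and hole4 below 0.004 m) and (distance between stud4 and hole1 below 0.004 m or distance between stud4 and hole2 below 0.004 m or distance between stud4 and hole3 below 0.004 m or distance between stud4 and hole4 below 0.004 m) and (distance between stud5 and hole1 below 0.004 m or distance between stud5 and hole2 below 0.004 m or distance between stud5 and hole3 below 0.004 m or distance between stud5 and hole4 below 0.004 m) and (distance between stud6 and hole1 below 0.004 m or distance between stud6 and hole2 below 0.004 m or distance between stud6 and hole3 below 0.004 m or distance between stud6 and hole4 below 0.004 m)), for 0.2 s.
2. the empty caddy hangs by its bar on both prongs of the hook (x of caddy_bar in the frame of hook_rest between -0.02 and 0.058 m and y of caddy_bar in the frame of hook_rest between -0.038 and 0.038 m and z of caddy_bar in the frame of hook_rest between -0.008 and 0.016 m and angle between the y axis of caddy and the y axis of hook_rest, either way round below 0.25 rad and angle between caddy's own z axis and vertical below 0.3 rad), for 0.2 s.
At the end, for the whole second after the job is handed in: Every stud present is upright in an open hub hole, head underside 4 mm or less from the mouth's centre; the caddy hangs still, upright (0.3 rad), on both prongs: bar middle 20 mm before to 58 mm behind the rest, within 38 mm along the bar, 8 mm below to 16 above, turned under 0.25 rad (all of step 1 and all of step 2 and linear speed of caddy below 0.03 m/s); the robot touches nothing.
It fails at once if the deep socket is knocked over or pushed more than 40 mm (distance of socket from where it was at the start of the episode above 0.04 m or angle between socket's own z axis and vertical above 0.5 rad).
It fails at once if the stud installer is knocked over or pushed more than 40 mm (distance of installer from where it was at the start of the episode above 0.04 m or angle between installer's own z axis and vertical above 0.5 rad).
It fails at once if the clip tray is knocked over or pushed more than 40 mm (distance of cliptray from where it was at the start of the episode above 0.04 m or angle between cliptray's own z axis and vertical above 0.5 rad).
Of stud1, stud2, stud3, stud4, stud5, stud6 only 3 to 4 are there at a start; the rules pass over those that are not, and their reading is None.
At some moment in a run one of caddy may be knocked a few centimetres aside while the robot is not near it.
It also fails if it takes over 210 s, if anything falls off the work surface, if the arm or the gripper's body presses on something with over 40 N, if the wrist force passes 120 N, or if a joint passes its speed limit or range.

## Robot

A 6-joint arm with a two-finger parallel gripper is mounted at the origin on the work surface. World frame = base frame: x ahead of the robot, y to its left, z up, the work surface at z = 0. Lengths are in mm, angles in rad, forces in N, time in s.
With the tool pointing down it reaches from about 150 to 775 mm from the base axis. Payload 6.1 kg.
Tool frame: the origin (TCP) lies midway between the tips of the shut fingers; the grasp point (between the pads) lies 19 mm behind it; z points along the fingers, y is the line along which they close (so a half turn about z gives the same grasp; the last joint's range is limited). The gripper opens to 85 mm and grips with 20 to 120 N. Pads are 22 mm wide; open, the fingers measure 114 mm over their backs; the gripper's body (76 mm by 85 mm) begins 54 mm behind the grasp point. The pads swing forward as they close: fully open they stand 13 mm farther back than shut.
Start: joints at [1.272, 0.126, -0.04, 1.405, 0, 1.571], TCP at [154.54, 501.723, 231.295] pointing down, gripper open.
Joint ranges: [-2.72, 2.72], [-0.95, 1.95], [-1.27, 1.35], [-1.78, 2.02], [-1.46, 1.47], [-3.14, 3.14]. Speed limits (rad/s): [2.39, 2.39, 3.01, 3.14, 3.14, 3.14].

## Interface

Orientations are given as a rotation vector (axis times angle).
In Python, from cell import get_state, snapshot, camera_model, job_done gives the robot as it stands.
- The arm moves only by the tool jog_arm, never from a script. Its argument "rows" is a list of rows, each a list of 7 numbers: the closure, from -1 (fully open) to 1 (shut), then the shift along the tool's x, y, z in cm, then the turn, a rotation vector about the tool's x, y, z in rad. A call has 1 to 20 rows; each row shifts and turns the commanded pose from where the row before left it, along the tool's axes as they then stand; what a row does not reach is not made up. A row lasts 1/8 s, in which the tool goes at most 62.5 mm and 10.7 degrees, less where a joint would pass 70% of its speed; a pose out of reach is approached as far as the arm can. A call with a gripper value outside its range is refused whole. The fingers move at their own pace and stop on an object; "squeeze" is the grip in N (left out, the last holds). Time passes only in rows, so rows that do not move let the fingers close. It gives the time, the measured TCP pose, the force, the opening and the grip force at its end, in the units of the state.
- get_state(): the state, without advancing time (a new reading comes with each control period).
- snapshot(name): name is "side" or "top"; returns the picture (384x512x3 uint8, red, green, blue); there is no depth.
- camera_model(name): a dict with "fx", "fy", "cx", "cy" (pixels), "T" (4x4, takes a point from camera to world coordinates). Camera axes: x right, y down, z forward; pixel columns grow to the right and rows downward; lengths in mm; the calibration is good to about 2 mm. A picture is of the moment at which its call begins. camera_model takes no time and is no camera call.
- job_done(): hands the job in; it is judged then, once.
The state is a dict: "time_s": time; "q": joint angles; "qvel": joint speeds; "joint_efforts": joint torques, N m; "tool_pos": TCP position; "tool_rot": TCP orientation; "ft_force": force on the tool from outside, world axes, zero at the start; "ft_torque": the same for the moment, N m; "gripper_width": finger opening in mm; "grasp_force": force on a finger pad.
Only numpy, scipy, OpenCV 4.12 (cv2) and the standard library are available. Lean on these libraries where they do the work, as an engineer would, in place of code of your own. Each camera call takes 0.05 s, during which the arm holds its last target. There are 200 camera calls.

## Working session

There is one attempt and no reset: what is moved stays moved. The work goes in short steps, Python scripts to look and compute and a tool call to move; the robot and the scene stay as the last step left them, time stands still between calls to the robot, and variables do not carry over. Pictures are saved under pics/ and viewed, at most 14 in all, crops included, and the job is handed in when it is done.

Besides the shell and the picture viewer there is one more tool, called after ">>>" as name([rows], argument=value, ...), one row to a line, values as JSON. jog_arm: Moves the arm, as the interface text tells. Its arguments: {"type":"object","properties":{"rows":{"type":"array","items":{"type":"array","items":{"type":"number"}}},"squeeze":{"type":"number"}},"required":["rows"]}

```bash
mkdir -p pics; ls; python3 - <<'E'
from cell import *
import cv2,numpy as np
np.set_printoptions(precision=3,suppress=True)
s=get_state();print(s)
for n in("side","top"):
    m=camera_model(n);print(n,m)
    cv2.imwrite(f"pics/{n}0.png",cv2.resize(snapshot(n)[:,:,::-1],(800,600),interpolation=cv2.INTER_CUBIC))
E
```

```text
pics
{'time_s': 0.0, 'q': array([ 1.272,  0.126, -0.041,  1.405, -0.   ,  1.571]), 'qvel': array([-0.001, -0.   ,  0.001, -0.   , -0.001,  0.   ]), 'joint_efforts': array([  0.001, -43.592,  35.292,   0.017,   0.   ,   0.   ]), 'tool_pos': array([154.43 , 501.333, 230.531]), 'tool_rot': array([-0.468, -3.106,  0.002]), 'ft_force': array([-0.417,  1.327, -0.439]), 'ft_torque': array([-0.056, -0.021,  0.014]), 'grasp_force': 0.0, 'gripper_width': 85.07748566383131}
side {'fx': 375.591204922761, 'fy': 375.591204922761, 'cx': 262.45853338795075, 'cy': 186.14177840843547, 'T': array([[   0.684,   -0.485,    0.544,  -50.921],
       [  -0.729,   -0.447,    0.518, -542.003],
       [  -0.008,   -0.752,   -0.66 ,  815.777],
       [   0.   ,    0.   ,    0.   ,    1.   ]])}
top {'fx': 403.69453322993826, 'fy': 403.69453322993826, 'cx': 260.99756350900816, 'cy': 192.4266524737858, 'T': array([[   0.015,   -0.97 ,    0.241,  202.852],
       [  -1.   ,   -0.013,    0.009,  -35.44 ],
       [  -0.006,   -0.242,   -0.97 , 1354.382],
       [   0.   ,    0.   ,    0.   ,    1.   ]])}
```

View pics/top0.png

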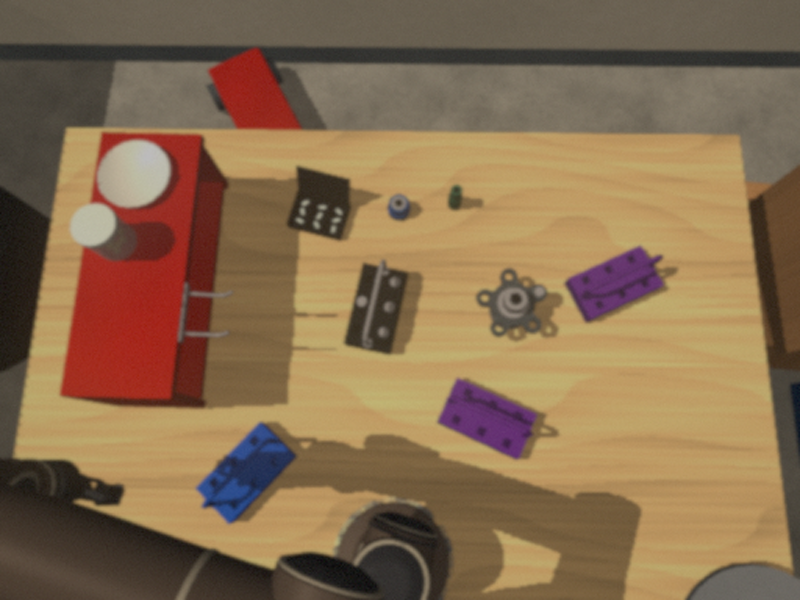

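View pics/side0.png

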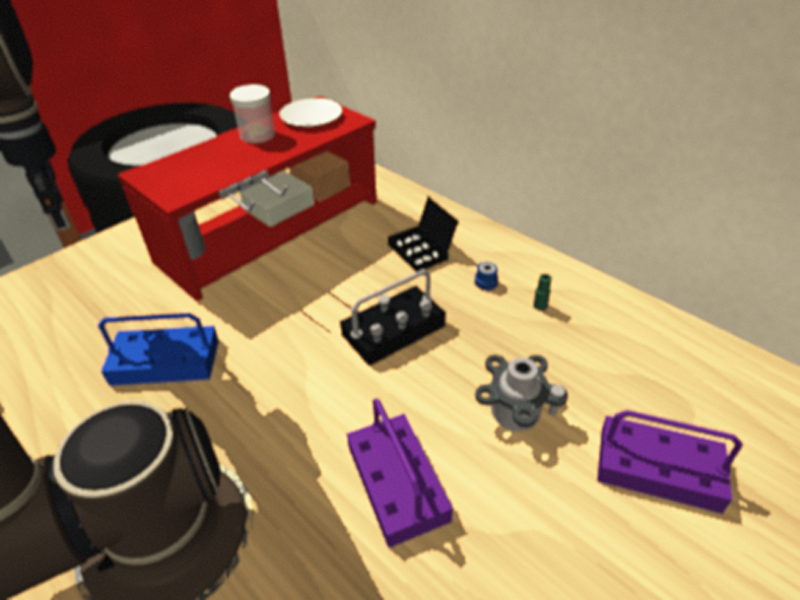

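```bash
cat > h.py <<'E'
from cell import *
import cv2,numpy as np
from scipy.spatial.transform import Rotation as R
from scipy.optimize import least_squares
np.set_printoptions(precision=3,suppress=True)
def proj(n,P):
    m=camera_model(n);T=np.linalg.inv(m["T"]);c=np.atleast_2d(P)@T[:3,:3].T+T[:3,3]
    return np.c_[m["fx"]*c[:,0]/c[:,2]+m["cx"],m["fy"]*c[:,1]/c[:,2]+m["cy"]]
def onplane(n,uv,z):
    m=camera_model(n);uv=np.atleast_2d(uv)
    d=np.c_[(uv[:,0]-m["cx"])/m["fx"],(uv[:,1]-m["cy"])/m["fy"],np.ones(len(uv))]@m["T"][:3,:3].T
    o=m["T"][:3,3];return o+d*((z-o[2])/d[:,2])[:,None]
def tri(ut,us):
    f=lambda p:np.r_[proj("top",p)[0]-ut,proj("side",p)[0]-us]
    r=least_squares(f,[450,0,50]);return r.x,np.abs(r.fun).max()
def crop(img,c,w=96,h=72,s=400/96,pts=None):
    x0,y0=int(c[0]-w/2),int(c[1]-h/2)
    M=np.float64([[s,0,s*(0.5-x0)-.5],[0,s,s*(0.5-y0)-.5]])
    o=cv2.warpAffine(img,M,(int(w*s),int(h*s)),flags=cv2.INTER_CUBIC)
    for u in range((x0//10+1)*10,x0+w,10):
        X=int(M[0,0]*u+M[0,2]);cv2.line(o,(X,0),(X,6),(0,255,255));
        if u%20==0: cv2.putText(o,str(u),(X-10,16),0,.35,(0,255,255))
    for v in range((y0//10+1)*10,y0+h,10):
        Y=int(M[1,1]*v+M[1,2]);cv2.line(o,(0,Y),(6,Y),(0,255,255))
        if v%20==0: cv2.putText(o,str(v),(8,Y+4),0,.35,(0,255,255))
    for p in ([] if pts is None else pts):
        cv2.drawMarker(o,(int(s*(p[0]-x0+.5)),int(s*(p[1]-y0+.5))),(0,255,0),0,9)
    return o
def save(fn,tiles,cols=2):
    rows=[np.hstack(tiles[i:i+cols]) for i in range(0,len(tiles),cols)]
    cv2.imwrite("pics/"+fn,np.vstack(rows))
E
python3 - <<'E'
from h import *
t=snapshot("top")[:,:,::-1].copy();s=snapshot("side")[:,:,::-1].copy()
cv2.imwrite("pics/rt0.png",t);cv2.imwrite("pics/rs0.png",s)
save("c1.png",[crop(t,(241,197)),crop(s,(252,202)),crop(t,(330,195)),crop(s,(333,250))])
save("c2.png",[crop(t,(125,205),128,96,400/128),crop(s,(170,120),128,96,400/128),crop(t,(240,128),128,96,400/128),crop(s,(310,165),128,96,400/128)])
E
```

```text
(no output)
```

View pics/c1.png

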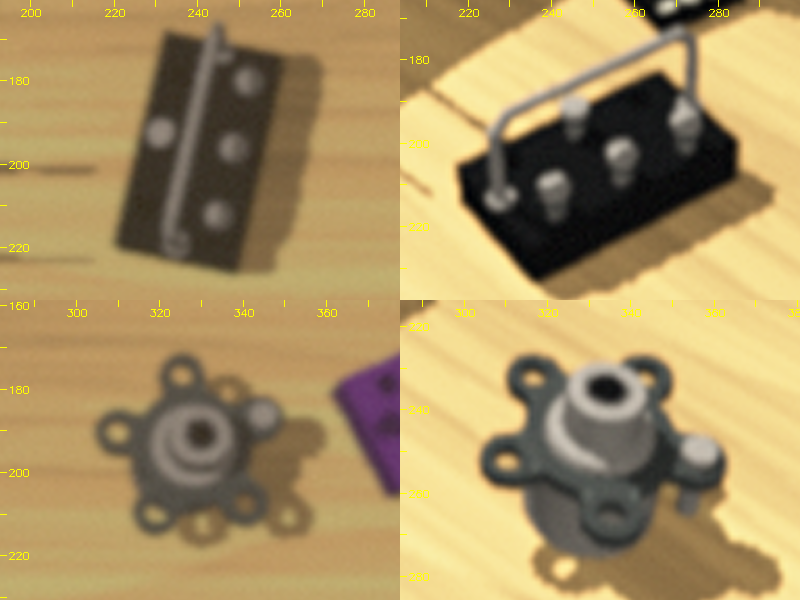

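View pics/c2.png

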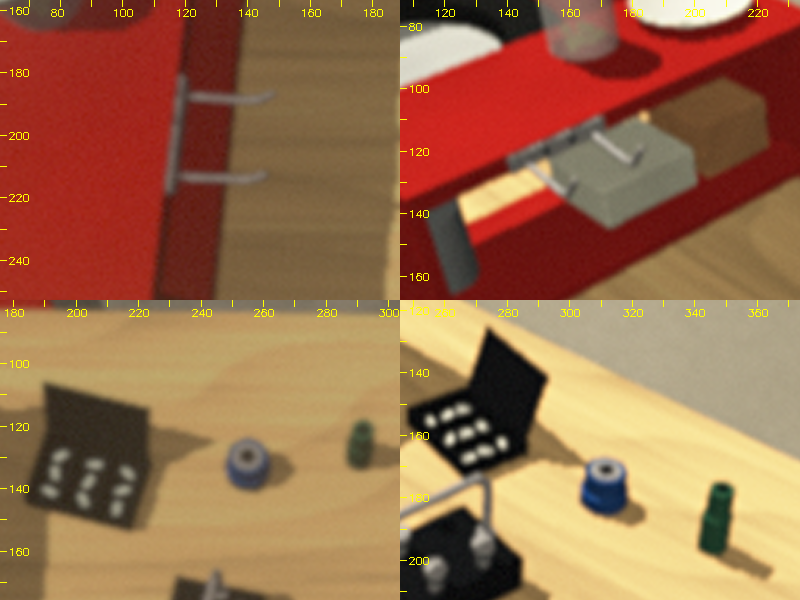

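```bash
cat > fit1.py <<'E'
from h import *
def fit(model,obs,x0,zfree=True):
    # obs: list of (cam, local point, uv) ; x=[x,y,yaw,dz]
    def tf(x,P): c,s=np.cos(x[2]),np.sin(x[2]); return np.array([x[0]+c*P[0]-s*P[1],x[1]+s*P[0]+c*P[1],P[2]+x[3]])
    f=lambda x:np.concatenate([proj(c,tf(x,P))[0]-uv for c,P,uv in obs])
    r=least_squares(f,x0,loss="soft_l1");print(model,r.x,"rms",np.sqrt(np.mean(f(r.x)**2)));
    print(f(r.x).reshape(-1,2).round(1).tolist());return r.x
T,S="top","side"
a=np.deg2rad([0,72,144,216,288]);hp=[(60*np.cos(t),60*np.sin(t),72) for t in a];hp[0]=(60,0,80)
old=tri((344.6,186.3),(356.5,249));print("old",old)
if __name__=="__main__":
    # holes correspond: order CCW in world (x up,y left) from old
    ht=[(344.6,186.3),(325.2,176.5),(309.8,190.2),(318.7,210.1),(340.3,207.5)]
    hs=[(356.5,249),(344.5,230.8),(316.4,231.3),(309.7,251.9),(334.9,265.3)]
    for p,q in zip(ht,hs):print(tri(p,q))
    c=np.mean([tri(p,q)[0] for p,q in zip(ht,hs)],0)
    yaw=np.arctan2(*(old[0]-c)[[1,0]])
    H=fit("hub",[(T,p,u) for p,u in zip(hp,ht)]+[(S,p,u) for p,u in zip(hp,hs)],[c[0],c[1],yaw,0])
    st=[(231.1,192.2),(252.0,179.9),(248.7,196.0),(244.8,211.9)];ss=[(245.7,190.2),(272.1,192.6),(256.8,201.3),(240.2,209.2)]
    P=[tri(p,q) for p,q in zip(st,ss)];print("studs",P)
    loc=[(-30,0,64),(30,56,64),(30,0,64),(30,-56,64)] # guess; caddy +y up in picture?
    d=P[1][0]-P[3][0];yaw=np.arctan2(d[1],d[0])-np.pi/2
    loc=[(-30,0,64),(30,56,64),(30,0,64),(30,-56,64)]
    co=[(T,(-50,90,40),(232.8,168.4)),(T,(50,90,40),(260.9,174.2)),(T,(-50,-90,40),(220.1,218.8)),(T,(50,-90,40),(250.1,225.8)),
        (S,(-50,-90,40),(217.9,205.1)),(S,(-50,90,40),(265.9,182.8)),(S,(50,90,40),(284.6,199.8)),(S,(50,-90,0),(236.4,232.7)),(S,(50,90,0),(284.4,208.7)),(S,(-50,-90,0),(218.6,213.5))]
    m=(P[1][0]+P[3][0])/2
    C=fit("caddy",co+[(T,p,u) for p,u in zip(loc,st)]+[(S,p,u) for p,u in zip(loc,ss)],[m[0],m[1],yaw,0])
    kt=[(147.5,186.9),(145.3,212.5)];ks=[(182.3,120.1),(160.9,132.3)]
    for p,q in zip(kt,ks):print("tip",tri(p,q))
    bt=[(120.7,187.5),(118.7,212.8)];bs=[(166.9,113.1),(145.8,124.6)]
    for p,q in zip(bt,bs):print("base",tri(p,q))
    A=[tri(p,q)[0] for p,q in zip(kt+bt,ks+bs)];d=A[0]-A[1];
    print("clip",tri((215,119),(287,143)),"inst",tri((255,130),(312,148)),"sock",tri((291,122),(348,177)))
E
python3 fit1.py
```

```text
old (array([ 545.626, -296.58 ,   75.33 ]), np.float64(0.03686724976984124))
(array([ 545.626, -296.58 ,   75.33 ]), np.float64(0.03686724976984124))
(array([ 581.927, -236.439,   67.449]), np.float64(0.46982266037883846))
(array([ 532.607, -183.079,   66.114]), np.float64(0.1558031530581161))
(array([ 466.916, -211.547,   63.967]), np.float64(0.0839896248216121))
(array([ 476.442, -281.96 ,   63.376]), np.float64(0.15050598157910144))
hub [ 520.421 -241.886   -1.147   -5.925] rms 0.45722070072892246
[[-0.0, 0.2], [0.0, 0.2], [-0.1, 0.2], [0.2, -0.5], [0.1, 0.1], [-0.2, 0.4], [-1.3, 0.6], [0.2, -0.0], [0.7, -0.7], [0.3, -0.5]]
studs [(array([524.244,  75.716,  60.797]), np.float64(0.03854518899808568)), (array([566.497,   7.173,  64.935]), np.float64(0.12827321325045205)), (array([511.941,  17.353,  61.011]), np.float64(0.006977363596661235)), (array([457.538,  29.556,  60.417]), np.float64(0.3139730761710666))]
caddy [517.483  45.911  -1.771  -3.038] rms 0.6054687447902345
[[-0.6, -0.5], [-0.1, -0.4], [-0.4, -0.1], [-1.0, -0.8], [-0.9, -0.6], [0.1, -1.3], [0.7, -0.9], [-0.8, 1.4], [0.5, -0.3], [-0.5, 0.5], [0.1, 0.2], [0.7, 0.2], [0.2, 0.1], [0.4, 0.6], [-0.1, 0.2], [0.3, 1.3], [0.1, 0.2], [0.6, 0.3]]
tip (array([495.224, 305.609, 223.274]), np.float64(0.41447346338441093))
tip (array([419.865, 308.545, 215.339]), np.float64(0.880518868124426))
base (array([494.927, 385.941, 215.487]), np.float64(0.1992585331942962))
base (array([419.314, 387.578, 208.382]), np.float64(0.8664578669018113))
clip (array([782.484, 136.789,  71.12 ]), np.float64(0.9205292504073554)) inst (array([714.692,  -8.355, 153.685]), np.float64(2.9114102689238166)) sock (array([ 771.625, -122.186,   72.471]), np.float64(0.09260109012802786))
```

```bash
cat > joint.py <<'E'
from h import *
import h
T,S="top","side"
a=np.deg2rad([0,72,144,216,288]);hp=[(60*np.cos(t),60*np.sin(t),72) for t in a];hp[0]=(60,0,80)
ht=[(344.6,186.3),(325.2,176.5),(309.8,190.2),(318.7,210.1),(340.3,207.5)]
hs=[(356.5,249),(344.5,230.8),(316.4,231.3),(309.7,251.9),(334.9,265.3)]
st=[(231.1,192.2),(252.0,179.9),(248.7,196.0),(244.8,211.9)];ss=[(245.7,190.2),(272.1,192.6),(256.8,201.3),(240.2,209.2)]
loc=[(-30,0,64),(30,56,64),(30,0,64),(30,-56,64)]
co=[(T,(-50,90,40),(232.8,168.4)),(T,(50,90,40),(260.9,174.2)),(T,(-50,-90,40),(220.1,218.8)),(T,(50,-90,40),(250.1,225.8)),
(S,(-50,-90,40),(217.9,205.1)),(S,(-50,90,40),(265.9,182.8)),(S,(50,90,40),(284.6,199.8)),(S,(50,-90,0),(236.4,232.7)),(S,(50,90,0),(284.4,208.7)),(S,(-50,-90,0),(218.6,213.5))]
obs=[(0,c,P,u) for c,P,u in co]+[(0,T,p,u) for p,u in zip(loc,st)]+[(0,S,p,u) for p,u in zip(loc,ss)]
obs+=[(1,T,p,u) for p,u in zip(hp,ht)]+[(1,S,p,u) for p,u in zip(hp,hs)]
# hook: local +x into shelf (+y world) ; y=+38 prong has world x smaller
kp=[(-30,-38,234.5),(-30,38,234.5)]
obs+=[(2,T,p,u) for p,u in zip(kp,[(147.5,186.9),(145.3,212.5)])]+[(2,S,p,u) for p,u in zip(kp,[(182.3,120.1),(160.9,132.3)])]
def tf(x,P): c,s=np.cos(x[2]),np.sin(x[2]); return np.array([x[0]+c*P[0]-s*P[1],x[1]+s*P[0]+c*P[1],P[2]])
M0={n:camera_model(n) for n in (T,S)}
def cams(k):
    out={}
    for n,d in ((T,k[:6]),(S,k[6:])):
        m=dict(M0[n]);t=m["T"].copy();t[:3,3]+=d[:3];t[:3,:3]=t[:3,:3]@R.from_rotvec(d[3:]/1000).as_matrix();m["T"]=t;out[n]=m
    return out
def f(x):
    cm=cams(x[9:]);h.camera_model=lambda n:cm[n]
    r=[proj(c,tf(x[3*i:3*i+3],P))[0]-u for i,c,P,u in obs]
    return np.concatenate(r+[x[9:]/2*.5])
r=least_squares(f,np.r_[517,46,-1.77,520,-242,-1.147,457,335,1.57,np.zeros(12)],loss="soft_l1")
if __name__=="__main__":
    print(r.x[:9].reshape(3,3));print(r.x[9:]);print(f(r.x)[:-12].reshape(-1,2).round(1).tolist())
    e=onplane(T,[(129.9,86.4),(119.7,156.5),(109.5,252.5)],228);print("edge",e)
    for p,q in zip(st,ss):print("stud",tri(p,q)[0],onplane(T,p,64)[0],onplane(S,q,64)[0])
    np.save("cal.npy",r.x)
    for p in hp:print("hole",tf(r.x[3:6],p))
E
python3 joint.py
```

```text
[[ 518.404   46.965   -1.772]
 [ 519.895 -241.119   -1.147]
 [ 454.933  331.874    1.572]]
[-0.466  0.031  0.844  0.965 -0.401 -0.406  0.466 -0.031  2.713  1.69
 -0.349  1.589]
[[-0.8, -0.7], [-0.3, -0.5], [-0.7, -0.3], [-1.2, -0.9], [-0.9, -0.2], [0.1, -0.9], [0.7, -0.6], [-0.7, 1.7], [0.5, -0.0], [-0.4, 0.8], [-0.0, -0.0], [0.5, 0.1], [0.1, -0.0], [0.2, 0.4], [-0.1, 0.5], [0.3, 1.6], [0.1, 0.5], [0.5, 0.6], [0.2, 0.3], [0.2, 0.2], [-0.0, 0.2], [0.3, -0.4], [0.3, 0.2], [-0.3, 0.2], [-1.4, 0.4], [0.0, -0.2], [0.5, -0.9], [0.2, -0.7], [0.2, 0.4], [0.2, 0.8], [0.1, -1.0], [0.3, -2.9]]
edge [[815.642 385.897 228.   ]
 [587.358 394.48  228.   ]
 [305.843 394.565 228.   ]]
stud [524.071  75.768  66.478] [524.345  76.205  64.   ] [526.277  77.654  64.   ]
stud [566.324   7.465  70.276] [567.449   8.139  64.   ] [572.093  11.788  64.   ]
stud [511.874  17.618  66.425] [512.278  17.839  64.   ] [513.842  19.347  64.   ]
stud [457.581  29.781  65.907] [458.823  29.322  64.   ] [458.159  31.584  64.   ]
hole [ 544.55  -295.819   80.   ]
hole [ 579.537 -234.574   72.   ]
hole [ 532.101 -182.374   72.   ]
hole [ 467.796 -211.357   72.   ]
hole [ 475.49  -281.471   72.   ]
```

```bash
cat >> h.py <<'E'
def plan(x=None,y=None,z=None,phi=None):
    s=get_state();p=s["tool_pos"];r=R.from_rotvec(s["tool_rot"]).as_matrix()
    t=np.array([p[i] if v is None else v for i,v in enumerate((x,y,z))],float)
    f=np.arctan2(r[1,1],r[0,1]);print("t %.1f"%s["time_s"],"pos",p,"phi %.3f tilt %.3f"%(f,np.arccos(-r[2,2])),"w %.1f g %.1f"%(s["gripper_width"],s["grasp_force"]),"F",s["ft_force"])
    print("shift cm (tool axes)",r.T@(t-p)/10,"q",s["q"])
    if phi is not None:
        d=(phi-f+np.pi/2)%np.pi-np.pi/2;print("turn about tool z",-d)
        c,sn=np.cos(d),np.sin(d);Rz=np.array([[c,-sn,0],[sn,c,0],[0,0,1]]);g=np.array([[-np.sin(f+d),np.cos(f+d),0],[np.cos(f+d),np.sin(f+d),0],[0,0,-1]])
        # tilt fix: rotvec (tool axes) bringing tool exactly down at phi
        print("full rotvec",R.from_matrix(r.T@np.array(g).T).as_rotvec(),"shift after turn",g@(t-p)/10)
E
true
```

>>> jog_arm([
  [-0.1, -1.2, -4, 0, 0, 0, 0],
  [-0.1, -1.2, -4, 0, 0, 0, 0],
  [-0.1, -1.2, -4, 0, 0, 0, 0],
  [-0.1, -1.2, -4, 0, 0, 0, 0],
  [-0.1, -1.2, -4, 0, 0, 0, 0],
  [-0.1, -1.2, -4, 0, 0, 0, 0],
  [-0.1, -4.05, -0.58, 0, 0, 0, 0],
  [-0.1, -4.05, -0.58, 0, 0, 0, 0],
  [-0.1, -4.05, -0.58, 0, 0, 0, 0],
  [-0.1, -4.05, -0.58, 0, 0, 0, 0],
  [-0.1, -4.05, -0.58, 0, 0, 0, 0],
  [-0.1, -4.05, -0.58, 0, 0, 0, 0],
  [-0.1, -4.05, -0.58, 0, 0, 0, 0],
  [-0.1, -4.05, -0.58, 0, 0, 0, 0],
  [-0.1, -4.05, -0.58, 0, 0, 0, 0],
  [-0.1, -4.05, -0.58, 0, 0, 0, 0],
], squeeze=40)

```text
time_s: 2.2
tool_pos: [523.8, 75.7, 231.1]
tool_rot: [-0.468, -3.106, -0.0]
ft_force: [-0.4, 0.3, -0.0]
gripper_width: 46.8
grasp_force: 0.0
```

>>> jog_arm([
  [-0.1, 0, 0, 0, 0, 0, 0.184],
  [-0.1, 0, 0, 0, 0, 0, 0.184],
  [-0.1, 0, 0, 0, 0, 0, 0.184],
  [-0.1, 0, 0, 0, 0, 0, 0.184],
  [-0.1, 0, 0, 0, 0, 0, 0.184],
  [-0.1, 0, 0, 0, 0, 0, 0.184],
  [-0.1, 0, 0, 0, 0, 0, 0.184],
  [-0.1, 0, 0, 0, 0, 0, 0.184],
])

```text
time_s: 3.2
tool_pos: [522.6, 76.5, 231.1]
tool_rot: [-2.438, -1.981, 0.001]
ft_force: [1.3, -0.7, -0.1]
gripper_width: 47.4
grasp_force: 0.0
```

```bash
python3 -c "
from h import *
plan(524,76,110,-0.2)"
```

```text
t 3.2 pos [522.568  76.494 231.062] phi -0.206 tilt 0.000 w 47.4 g 0.0 F [ 1.349 -0.657 -0.079]
shift cm (tool axes) [-0.017  0.156 12.106] q [ 0.145  0.132 -0.033  1.406 -0.     1.922]
turn about tool z -0.006086625211609409
full rotvec [-0.     0.    -0.006] shift after turn [-0.02   0.15  12.106]
```

>>> jog_arm([
  [-0.1, 0, 0.15, 5, 0, 0, 0],
  [-0.1, 0, 0, 5, 0, 0, 0],
  [-0.1, 0, 0, 5, 0, 0, 0],
  [-0.1, 0, 0, 0, 0, 0, 0],
  [-0.1, 0, 0, 0, 0, 0, 0],
])

```text
time_s: 3.82
tool_pos: [525.0, 76.4, 83.1]
tool_rot: [2.431, 1.988, 0.002]
ft_force: [0.4, 0.5, 0.5]
gripper_width: 46.8
grasp_force: 0.0
```

```bash
python3 - <<'E'
from h import *
plan()
t=snapshot("top")[:,:,::-1].copy();s=snapshot("side")[:,:,::-1].copy()
c=np.array([524,76,82.]);ph=-.2;d=np.array([np.cos(ph),np.sin(ph),0])
pts=[c,c+23*d,c-23*d,[524,76,64]]
save("g1.png",[crop(t,(241,197)),crop(s,(252,192),pts=proj("side",pts)),crop(t,(330,195)),crop(s,(333,250))][:2],2)
E
```

```text
t 3.8 pos [525.046  76.352  83.054] phi -0.200 tilt 0.002 w 46.8 g 0.0 F [0.39  0.515 0.533]
shift cm (tool axes) [0. 0. 0.] q [ 0.144  0.177 -0.308  1.084  0.     1.915]
```

View pics/g1.png

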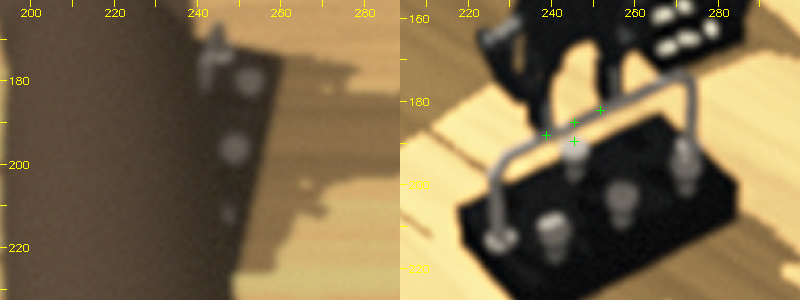

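>>> jog_arm([
  [-0.1, 0, 0, 1.6, 0, 0, 0],
  [-0.1, 0, 0, 1.5, 0, 0, 0],
  [-0.1, 0, 0, 0.1, 0, 0, 0],
  [1, 0, 0, 0, 0, 0, 0],
  [1, 0, 0, 0, 0, 0, 0],
  [1, 0, 0, 0, 0, 0, 0],
  [1, 0, 0, 0, 0, 0, 0],
  [1, 0, 0, 0, 0, 0, 0],
  [1, 0, 0, 0, 0, 0, 0],
])

```text
time_s: 5.05
tool_pos: [524.0, 76.3, 49.4]
tool_rot: [-2.432, -1.988, 0.0]
ft_force: [-4.1, 1.1, 2.8]
gripper_width: 20.1
grasp_force: 39.3
```

>>> jog_arm([
  [1, 0, 0, -1, 0, 0, 0],
  [1, 0, 0, -4, 0, 0, 0],
  [1, 0, 0, -5, 0, 0, 0],
  [1, 0, 0, -5, 0, 0, 0],
  [1, 0, 0, 0, 0, 0, 0],
  [1, 0, 0, 0, 0, 0, 0],
])

```text
time_s: 5.8
tool_pos: [524.4, 76.1, 199.2]
tool_rot: [2.432, 1.988, 0.001]
ft_force: [-0.0, -0.9, -1.5]
gripper_width: 19.5
grasp_force: 39.7
```

```bash
python3 - <<'E'
from h import *
plan()
t=snapshot("top")[:,:,::-1].copy();s=snapshot("side")[:,:,::-1].copy()
p=get_state()["tool_pos"]
pts=[p+[0,0,6],p+[0,0,-44]]
save("g2.png",[crop(t,(241,197)),crop(s,(245,150),pts=proj("side",pts))],2)
E
```

```text
t 5.8 pos [524.414  76.124 199.208] phi -0.200 tilt 0.001 w 19.5 g 39.7 F [-0.036 -0.943 -1.465]
shift cm (tool axes) [0. 0. 0.] q [ 0.144  0.136 -0.098  1.336 -0.     1.915]
```

View pics/g2.png

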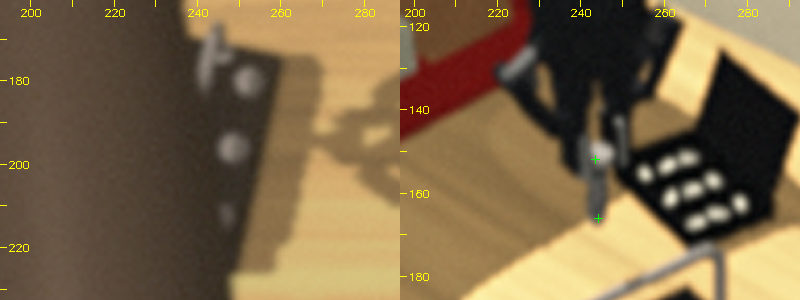

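>>> jog_arm([
  [1, -4.2, 0.98, 0, 0, 0, 0],
  [1, -4.2, 0.98, 0, 0, 0, 0],
  [1, -4.2, 0.98, 0, 0, 0, 0],
  [1, -4.2, 0.98, 0, 0, 0, 0],
  [1, -4.2, 0.98, 0, 0, 0, 0],
  [1, -4.2, 0.98, 0, 0, 0, 0],
  [1, 0, 0, 3, 0, 0, 0],
  [1, 0, 0, 3, 0, 0, 0],
  [1, 0, 0, 0, 0, 0, 0],
  [1, 0, 0, 0, 0, 0, 0],
  [1, 0, 0, 0, 0, 0, 0],
])

```text
time_s: 7.28
tool_pos: [532.4, -182.5, 140.6]
tool_rot: [2.43, 1.988, 0.001]
ft_force: [1.0, 0.6, -1.2]
gripper_width: 19.6
grasp_force: 39.6
```

```bash
python3 - <<'E'
from h import *
plan(532.1,-182.4)
t=snapshot("top")[:,:,::-1].copy();s=snapshot("side")[:,:,::-1].copy()
cv2.imwrite("pics/rs3.png",s)
p=get_state()["tool_pos"]
pts=[p+[0,0,6.6],p+[0,0,-43.4]]
print(proj("side",pts),proj("side",[532.1,-182.4,72]))
save("g3.png",[crop(t,(320,195)),crop(s,(333,235)),crop(s,(325,225),40,30,10,pts=proj("side",pts))],2) if 0 else save("g3.png",[crop(s,(318,222),64,48,12.5,pts=proj("side",pts+[[532.1,-182.4,72]]))],1)
E
```

```text
t 7.3 pos [ 532.414 -182.5    140.556] phi -0.200 tilt 0.002 w 19.6 g 39.6 F [ 0.962  0.552 -1.225]
shift cm (tool axes) [ 0.004 -0.033 -0.   ] q [-0.33   0.21  -0.138  1.221 -0.     1.44 ]
[[319.095 209.562]
 [317.34  223.205]] [[316.427 229.738]]
```

View pics/g3.png

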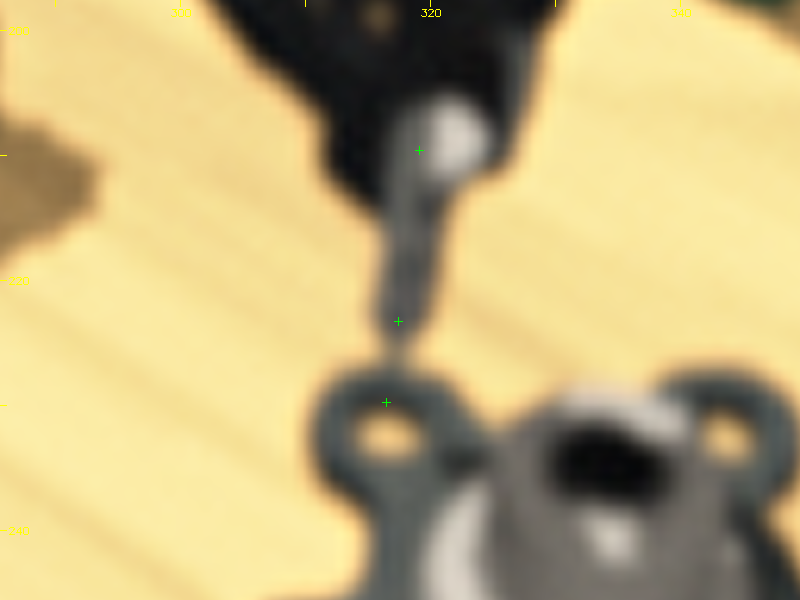

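>>> jog_arm([
  [1, -0.08, 0.02, 1, 0, 0, 0],
  [1, 0, 0, 1, 0, 0, 0],
  [1, 0, 0, 0.3, 0, 0, 0],
  [1, 0, 0, 0.3, 0, 0, 0],
  [1, 0, 0, 0.2, 0, 0, 0],
  [1, 0, 0, 0, 0, 0, 0],
])

```text
time_s: 8.12
tool_pos: [531.8, -183.3, 111.3]
tool_rot: [2.432, 1.988, 0.0]
ft_force: [0.9, -0.3, -1.4]
gripper_width: 19.3
grasp_force: 39.6
```

>>> jog_arm([
  [1, 0, 0, 0.5, 0, 0, 0],
  [1, 0, 0, 0.5, 0, 0, 0],
  [1, 0, 0, 0.5, 0, 0, 0],
  [1, 0, 0, 0, 0, 0, 0],
])

```text
time_s: 8.62
tool_pos: [531.8, -183.2, 95.7]
tool_rot: [-2.432, -1.988, -0.0]
ft_force: [3.0, -0.8, -2.5]
gripper_width: 19.4
grasp_force: 39.6
```

>>> jog_arm([
  [1, 0.01, 0.05, 0.5, 0, 0, 0],
  [1, 0, 0, 0.5, 0, 0, 0],
  [1, 0, 0, 0.5, 0, 0, 0],
  [1, 0, 0, 0, 0, 0, 0],
])

```text
time_s: 9.12
tool_pos: [531.7, -183.1, 80.6]
tool_rot: [-2.431, -1.988, 0.001]
ft_force: [0.1, 0.3, -1.5]
gripper_width: 19.5
grasp_force: 39.7
```

>>> jog_arm([
  [0.25, 0, 0, 0, 0, 0, 0],
  [0.25, 0, 0, 0, 0, 0, 0],
  [0.25, 0, 0, -0.5, 0, 0, 0],
  [0.1, 0, 0, -3, 0, 0, 0],
  [-0.1, 0, 0, -5, 0, 0, 0],
  [-0.1, 0, 0, -2, 0, 0, 0],
  [-0.1, 0, 0, 0, 0, 0, 0],
])

```text
time_s: 10.0
tool_pos: [533.4, -183.6, 188.5]
tool_rot: [2.429, 1.986, 0.004]
ft_force: [0.5, 0.3, 1.1]
gripper_width: 47.1
grasp_force: 0.0
```

```bash
cat >> h.py <<'E'
def chk(ref="pics/rs0.png",n="side",box=(212,225,280,232)):
    # caddy front-face template shift vs reference, in px
    g=lambda i:cv2.cvtColor(i,cv2.COLOR_BGR2GRAY)
    a=g(cv2.imread(ref));im=snapshot(n)[:,:,::-1].copy();b=g(im)
    x0,x1,y0,y1=box;t=a[y0:y1,x0:x1];r=cv2.matchTemplate(b[y0-25:y1+25,x0-25:x1+25],t,cv2.TM_CCOEFF_NORMED)
    _,m,_,l=cv2.minMaxLoc(r);print("caddy shift px",l[0]-25,l[1]-25,"score",m);return im
E
python3 - <<'E'
from h import *
plan(512.3,17.8)
s=chk(box=(218,288,195,235))
save("g4.png",[crop(s,(320,230)),crop(s,(252,202))],2)
E
```

```text
t 10.0 pos [ 533.363 -183.64   188.532] phi -0.200 tilt 0.004 w 47.1 g 0.0 F [0.491 0.259 1.134]
shift cm (tool axes) [19.324 -6.066 -0.036] q [-0.332  0.199 -0.046  1.321 -0.     1.439]
caddy shift px 0 0 score 0.9964532852172852
```

View pics/g4.png

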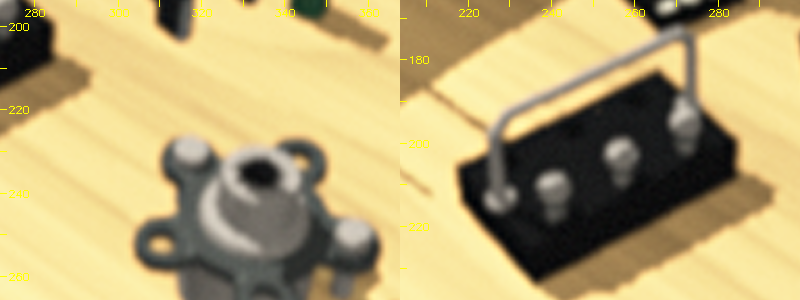

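>>> jog_arm([
  [-0.1, 4.83, -1.51, 0, 0, 0, 0],
  [-0.1, 4.83, -1.51, 0, 0, 0, 0],
  [-0.1, 4.83, -1.51, 0, 0, 0, 0],
  [-0.1, 4.83, -1.51, 0, 0, 0, 0],
  [-0.1, 0, 0, 4, 0, 0, 0],
  [-0.1, 0, 0, 4, 0, 0, 0],
  [-0.1, 0, 0, 2, 0, 0, 0],
  [-0.1, 0, 0, 0, 0, 0, 0],
  [-0.1, 0, 0, 0, 0, 0, 0],
])

```text
time_s: 11.18
tool_pos: [511.4, 18.0, 86.4]
tool_rot: [-2.432, -1.988, 0.0]
ft_force: [0.5, 0.4, 0.2]
gripper_width: 46.7
grasp_force: 0.0
```

```bash
python3 - <<'E'
from h import *
plan(512.3,17.8,50.5)
E
```

```text
t 11.2 pos [511.437  18.036  86.449] phi -0.200 tilt 0.000 w 46.7 g 0.0 F [0.506 0.444 0.234]
shift cm (tool axes) [-0.006  0.09   3.595] q [ 0.035  0.142 -0.342  1.087 -0.     1.806]
```

>>> jog_arm([
  [-0.1, 0, 0.09, 1.8, 0, 0, 0],
  [-0.1, 0, 0, 1.7, 0, 0, 0],
  [-0.1, 0, 0, 0.05, 0, 0, 0],
  [1, 0, 0, 0, 0, 0, 0],
  [1, 0, 0, 0, 0, 0, 0],
  [1, 0, 0, 0, 0, 0, 0],
  [1, 0, 0, 0, 0, 0, 0],
  [1, 0, 0, 0, 0, 0, 0],
  [1, 0, 0, 0, 0, 0, 0],
])

```text
time_s: 12.3
tool_pos: [512.3, 18.0, 51.5]
tool_rot: [2.432, 1.989, 0.001]
ft_force: [-2.8, 0.5, 5.6]
gripper_width: 19.8
grasp_force: 39.2
```

>>> jog_arm([
  [1, 0, 0, -1, 0, 0, 0],
  [1, 0, 0, -4, 0, 0, 0],
  [1, 0, 0, -5, 0, 0, 0],
  [1, 0, 0, -5, 0, 0, 0],
  [1, 0, 0, 0, 0, 0, 0],
  [1, 0, 0, 0, 0, 0, 0],
])

```text
time_s: 13.05
tool_pos: [512.4, 17.8, 200.6]
tool_rot: [2.432, 1.988, 0.0]
ft_force: [-0.0, 0.1, -1.2]
gripper_width: 19.3
grasp_force: 39.7
```

```bash
python3 - <<'E'
from h import *
plan(579.3,-235.3)
E
```

```text
t 13.1 pos [512.393  17.835 200.572] phi -0.200 tilt 0.000 w 19.3 g 39.7 F [-0.021  0.131 -1.238]
shift cm (tool axes) [-23.479  11.588   0.005] q [ 0.035  0.104 -0.132  1.335 -0.     1.806]
```

>>> jog_arm([
  [1, -3.91, 1.93, 0, 0, 0, 0],
  [1, -3.91, 1.93, 0, 0, 0, 0],
  [1, -3.91, 1.93, 0, 0, 0, 0],
  [1, -3.91, 1.93, 0, 0, 0, 0],
  [1, -3.91, 1.93, 0, 0, 0, 0],
  [1, -3.92, 1.94, 0, 0, 0, 0],
  [1, 0, 0, 4, 0, 0, 0],
  [1, 0, 0, 3.5, 0, 0, 0],
  [1, 0, 0, 0, 0, 0, 0],
  [1, 0, 0, 0, 0, 0, 0],
  [1, 0, 0, 0, 0, 0, 0],
])

```text
time_s: 14.42
tool_pos: [580.1, -235.3, 127.4]
tool_rot: [2.43, 1.988, 0.002]
ft_force: [-0.9, -0.3, -0.0]
gripper_width: 19.2
grasp_force: 39.7
```

```bash
python3 - <<'E'
from h import *
plan(579.3,-235.3)
t=snapshot("top")[:,:,::-1].copy();s=snapshot("side")[:,:,::-1].copy()
p=get_state()["tool_pos"]
pts=[p+[0,0,6.6],p+[0,0,-43.4],[579.3,-235.3,72]]
save("g5.png",[crop(s,(340,222),48,48,400/48,pts=proj("side",pts)),crop(t,(325,190),48,48,400/48,pts=proj("top",pts))],2)
E
```

```text
t 14.4 pos [ 580.066 -235.265  127.416] phi -0.200 tilt 0.002 w 19.2 g 39.7 F [-0.884 -0.251 -0.   ]
shift cm (tool axes) [-0.019 -0.074 -0.   ] q [-0.385  0.331 -0.008  1.23  -0.     1.385]
```

View pics/g5.png

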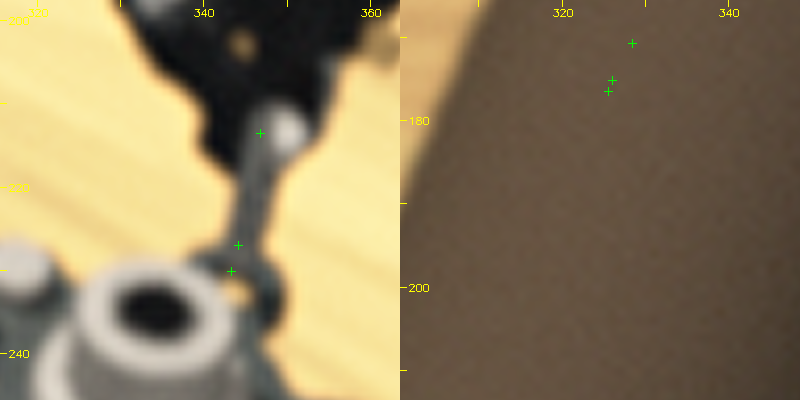

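>>> jog_arm([
  [1, -0.02, -0.05, 0.4, 0, 0, 0],
  [1, 0, 0, 0.4, 0, 0, 0],
  [1, 0, 0, 0.4, 0, 0, 0],
  [1, 0, 0, 0.3, 0, 0, 0],
  [1, 0, 0, 0, 0, 0, 0],
])

```text
time_s: 15.15
tool_pos: [579.3, -235.3, 110.9]
tool_rot: [2.431, 1.988, 0.001]
ft_force: [2.5, 0.8, -0.5]
gripper_width: 19.6
grasp_force: 39.9
```

>>> jog_arm([
  [1, 0.01, 0.04, 0.5, 0, 0, 0],
  [1, 0, 0, 0.5, 0, 0, 0],
  [1, 0, 0, 0.5, 0, 0, 0],
  [1, 0, 0, 0, 0, 0, 0],
])

```text
time_s: 15.65
tool_pos: [579.1, -235.1, 94.9]
tool_rot: [-2.431, -1.988, 0.0]
ft_force: [4.5, -0.5, -4.8]
gripper_width: 19.9
grasp_force: 39.7
```

>>> jog_arm([
  [1, 0, 0.08, 0.4, 0, 0, 0],
  [1, 0, 0, 0.5, 0, 0, 0],
  [1, 0, 0, 0.5, 0, 0, 0],
  [1, 0, 0, 0, 0, 0, 0],
])

```text
time_s: 16.15
tool_pos: [579.2, -235.2, 80.8]
tool_rot: [-2.431, -1.987, 0.002]
ft_force: [-0.3, 0.8, -1.7]
gripper_width: 19.6
grasp_force: 39.7
```

>>> jog_arm([
  [0.25, 0, 0, 0, 0, 0, 0],
  [0.25, 0, 0, 0, 0, 0, 0],
  [0.25, 0, 0, -0.5, 0, 0, 0],
  [0.1, 0, 0, -3, 0, 0, 0],
  [-0.1, 0, 0, -5, 0, 0, 0],
  [-0.1, 0, 0, -2, 0, 0, 0],
  [-0.1, 0, 0, 0, 0, 0, 0],
])

```text
time_s: 17.02
tool_pos: [581.0, -235.8, 189.2]
tool_rot: [2.429, 1.986, 0.003]
ft_force: [0.5, 0.1, -1.0]
gripper_width: 46.7
grasp_force: 0.0
```

```bash
python3 - <<'E'
from h import *
plan(567,7,86)
s=chk(box=(218,288,195,235));cv2.imwrite("pics/rs6.png",s)
E
```

```text
t 17.0 pos [ 580.98  -235.839  189.244] phi -0.200 tilt 0.004 w 46.7 g 0.0 F [ 0.504  0.083 -1.027]
shift cm (tool axes) [23.531 -6.239 10.277] q [-0.386  0.32   0.112  1.359 -0.     1.385]
caddy shift px 0 0 score 0.9787091016769409
```

>>> jog_arm([
  [-0.1, 4.7, -1.24, 0, 0, 0, 0],
  [-0.1, 4.7, -1.24, 0, 0, 0, 0],
  [-0.1, 4.7, -1.24, 0, 0, 0, 0],
  [-0.1, 4.7, -1.24, 0, 0, 0, 0],
  [-0.1, 4.7, -1.24, 0, 0, 0, 0],
  [-0.1, 0, 0, 4, 0, 0, 0],
  [-0.1, 0, 0, 4, 0, 0, 0],
  [-0.1, 0, 0, 2.3, 0, 0, 0],
  [-0.1, 0, 0, 0, 0, 0, 0],
  [-0.1, 0, 0, 0, 0, 0, 0],
])

```text
time_s: 18.32
tool_pos: [565.9, 7.2, 84.0]
tool_rot: [-2.432, -1.988, 0.0]
ft_force: [0.3, -0.5, 1.1]
gripper_width: 46.8
grasp_force: 0.0
```

```bash
python3 - <<'E'
from h import *
plan(567,7,50.5)
E
```

```text
t 18.3 pos [565.891   7.192  84.004] phi -0.200 tilt 0.000 w 46.8 g 0.0 F [ 0.261 -0.536  1.113]
shift cm (tool axes) [0.003 0.113 3.35 ] q [ 0.013  0.241 -0.225  1.105 -0.     1.784]
```

>>> jog_arm([
  [-0.1, 0, 0.1, 1.7, 0, 0, 0],
  [-0.1, 0, 0, 1.6, 0, 0, 0],
  [-0.1, 0, 0, 0.05, 0, 0, 0],
  [1, 0, 0, 0, 0, 0, 0],
  [1, 0, 0, 0, 0, 0, 0],
  [1, 0, 0, 0, 0, 0, 0],
  [1, 0, 0, 0, 0, 0, 0],
  [1, 0, 0, 0, 0, 0, 0],
  [1, 0, 0, 0, 0, 0, 0],
])

```text
time_s: 19.45
tool_pos: [566.8, 7.1, 50.6]
tool_rot: [-2.432, -1.989, -0.0]
ft_force: [-4.7, 1.7, 5.1]
gripper_width: 19.5
grasp_force: 39.3
```

>>> jog_arm([
  [1, 0, 0, -1, 0, 0, 0],
  [1, 0, 0, -4, 0, 0, 0],
  [1, 0, 0, -5, 0, 0, 0],
  [1, 0, 0, -5, 0, 0, 0],
  [1, 0, 0, 0, 0, 0, 0],
  [1, 0, 0, 0, 0, 0, 0],
])

```text
time_s: 20.2
tool_pos: [567.2, 6.9, 200.0]
tool_rot: [2.432, 1.988, 0.001]
ft_force: [-0.1, -0.2, -0.8]
gripper_width: 19.2
grasp_force: 39.7
```

```bash
python3 - <<'E'
from h import *
plan(467.8,-212.1)
E
```

```text
t 20.2 pos [567.15    6.948 200.03 ] phi -0.200 tilt 0.001 w 19.2 g 39.7 F [-0.116 -0.249 -0.849]
shift cm (tool axes) [-23.443  -5.383  -0.002] q [ 0.012  0.207 -0.011  1.352 -0.     1.783]
```

>>> jog_arm([
  [1, -4.69, -1.08, 0, 0, 0, 0],
  [1, -4.69, -1.08, 0, 0, 0, 0],
  [1, -4.69, -1.08, 0, 0, 0, 0],
  [1, -4.69, -1.08, 0, 0, 0, 0],
  [1, -4.69, -1.08, 0, 0, 0, 0],
  [1, 0, 0, 4, 0, 0, 0],
  [1, 0, 0, 3.5, 0, 0, 0],
  [1, 0, 0, 0, 0, 0, 0],
  [1, 0, 0, 0, 0, 0, 0],
  [1, 0, 0, 0, 0, 0, 0],
])

```text
time_s: 21.45
tool_pos: [468.3, -212.2, 126.7]
tool_rot: [2.43, 1.988, 0.001]
ft_force: [0.3, 0.4, -0.4]
gripper_width: 19.5
grasp_force: 39.6
```

```bash
python3 - <<'E'
from h import *
plan(467.8,-212.1)
s=snapshot("side")[:,:,::-1].copy()
p=get_state()["tool_pos"]
pts=[p+[0,0,5.4],p+[0,0,-44.6],[467.8,-212.1,72]]
a=cv2.imread("pics/rs6.png")
save("g7.png",[crop(s,(318,238),48,48,400/48,pts=proj("side",pts)),crop(a,(325,245),48,48,400/48)],2)
E
```

```text
t 21.4 pos [ 468.275 -212.24   126.692] phi -0.200 tilt 0.002 w 19.5 g 39.6 F [ 0.303  0.411 -0.444]
shift cm (tool axes) [ 0.004 -0.049 -0.   ] q [-0.426  0.124 -0.271  1.173 -0.     1.345]
```

View pics/g7.png

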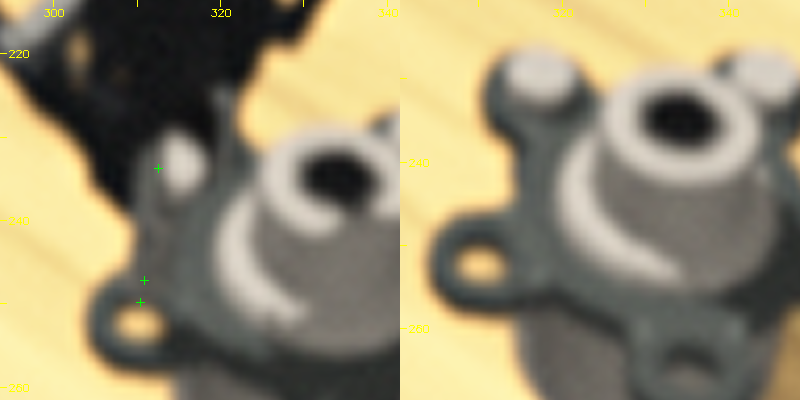

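>>> jog_arm([
  [1, 0, -0.06, 0.4, 0, 0, 0],
  [1, 0, 0, 0.4, 0, 0, 0],
  [1, 0, 0, 0.4, 0, 0, 0],
  [1, 0, 0, 0.3, 0, 0, 0],
  [1, 0, 0, 0, 0, 0, 0],
])

```text
time_s: 22.12
tool_pos: [467.5, -212.0, 110.5]
tool_rot: [2.431, 1.988, 0.002]
ft_force: [2.7, 0.2, -1.1]
gripper_width: 19.4
grasp_force: 39.9
```

>>> jog_arm([
  [1, 0.01, 0.06, 0.5, 0, 0, 0],
  [1, 0, 0.02, 0.5, 0, 0, 0],
  [1, 0, 0.02, 0.5, 0, 0, 0],
  [1, 0, 0, 0, 0, 0, 0],
])

```text
time_s: 22.62
tool_pos: [467.5, -211.8, 94.4]
tool_rot: [-2.431, -1.988, 0.001]
ft_force: [3.4, -0.1, -3.7]
gripper_width: 19.6
grasp_force: 39.7
```

>>> jog_arm([
  [1, 0, 0.06, 0.4, 0, 0, 0],
  [1, 0, 0, 0.5, 0, 0, 0],
  [1, 0, 0, 0.5, 0, 0, 0],
  [1, 0, 0, 0, 0, 0, 0],
])

```text
time_s: 23.12
tool_pos: [467.6, -211.9, 80.5]
tool_rot: [-2.431, -1.988, 0.001]
ft_force: [0.7, -0.1, -1.3]
gripper_width: 19.6
grasp_force: 39.7
```

>>> jog_arm([
  [0.25, 0, 0, 0, 0, 0, 0],
  [0.25, 0, 0, 0, 0, 0, 0],
  [0.25, 0, 0, -0.5, 0, 0, 0],
  [0.1, 0, 0, -3, 0, 0, 0],
  [-0.1, 0, 0, -5, 0, 0, 0],
  [-0.1, 0, 0, -2, 0, 0, 0],
  [-0.1, 0, 0, 0, 0, 0, 0],
])

```text
time_s: 24.0
tool_pos: [469.4, -212.6, 188.4]
tool_rot: [2.429, 1.986, 0.003]
ft_force: [-0.3, 0.1, 0.3]
gripper_width: 47.1
grasp_force: 0.0
```

```bash
python3 - <<'E'
from h import *
plan(458,29.2,86)
s=chk(box=(218,288,195,235));cv2.imwrite("pics/rs8.png",s)
E
```

```text
t 24.0 pos [ 469.379 -212.631  188.382] phi -0.200 tilt 0.004 w 47.1 g 0.0 F [-0.262  0.114  0.344]
shift cm (tool axes) [23.485 -5.959 10.192] q [-0.425  0.107 -0.154  1.305 -0.     1.345]
caddy shift px 0 0 score 0.9710525274276733
```

>>> jog_arm([
  [-0.1, 4.7, -1.17, 0, 0, 0, 0],
  [-0.1, 4.7, -1.17, 0, 0, 0, 0],
  [-0.1, 4.7, -1.17, 0, 0, 0, 0],
  [-0.1, 4.7, -1.17, 0, 0, 0, 0],
  [-0.1, 4.7, -1.17, 0, 0, 0, 0],
  [-0.1, 0, 0, 4, 0, 0, 0],
  [-0.1, 0, 0, 4, 0, 0, 0],
  [-0.1, 0, 0, 2.2, 0, 0, 0],
  [-0.1, 0, 0, 0, 0, 0, 0],
  [-0.1, 0, 0, 0, 0, 0, 0],
])

```text
time_s: 25.3
tool_pos: [457.7, 29.7, 84.5]
tool_rot: [-2.432, -1.988, 0.0]
ft_force: [-0.5, -0.3, 0.8]
gripper_width: 46.9
grasp_force: 0.0
```

```bash
python3 - <<'E'
from h import *
plan(458,29.2,50.5)
E
```

```text
t 25.3 pos [457.707  29.722  84.498] phi -0.200 tilt 0.000 w 46.9 g 0.0 F [-0.504 -0.333  0.806]
shift cm (tool axes) [-0.045  0.04   3.4  ] q [ 0.065  0.046 -0.453  1.072 -0.     1.836]
```

>>> jog_arm([
  [-0.1, -0.04, 0.04, 1.7, 0, 0, 0],
  [-0.1, 0, 0, 1.6, 0, 0, 0],
  [-0.1, 0, 0, 0.1, 0, 0, 0],
  [1, 0, 0, 0, 0, 0, 0],
  [1, 0, 0, 0, 0, 0, 0],
  [1, 0, 0, 0, 0, 0, 0],
  [1, 0, 0, 0, 0, 0, 0],
  [1, 0, 0, 0, 0, 0, 0],
  [1, 0, 0, 0, 0, 0, 0],
])

```text
time_s: 26.42
tool_pos: [457.4, 29.5, 50.9]
tool_rot: [-2.431, -1.988, 0.0]
ft_force: [-5.0, -0.0, 4.3]
gripper_width: 20.0
grasp_force: 38.9
```

>>> jog_arm([
  [1, 0, 0, -1, 0, 0, 0],
  [1, 0, 0, -4, 0, 0, 0],
  [1, 0, 0, -5, 0, 0, 0],
  [1, 0, 0, -5, 0, 0, 0],
  [1, 0, 0, 0, 0, 0, 0],
  [1, 0, 0, 0, 0, 0, 0],
])

```text
time_s: 27.18
tool_pos: [458.2, 29.3, 200.3]
tool_rot: [2.432, 1.988, 0.001]
ft_force: [0.0, -0.6, -0.7]
gripper_width: 19.6
grasp_force: 39.7
```

```bash
python3 - <<'E'
from h import *
plan(475.5,-282.2)
E
```

```text
t 27.2 pos [458.198  29.296 200.305] phi -0.200 tilt 0.001 w 19.6 g 39.7 F [ 0.033 -0.649 -0.657]
shift cm (tool axes) [-30.185   7.885   0.003] q [ 0.064  0.003 -0.239  1.328 -0.     1.835]
```

>>> jog_arm([
  [1, -4.31, 1.12, 0, 0, 0, 0],
  [1, -4.31, 1.12, 0, 0, 0, 0],
  [1, -4.31, 1.12, 0, 0, 0, 0],
  [1, -4.31, 1.12, 0, 0, 0, 0],
  [1, -4.31, 1.12, 0, 0, 0, 0],
  [1, -4.31, 1.12, 0, 0, 0, 0],
  [1, -4.31, 1.12, 0, 0, 0, 0],
  [1, 0, 0, 4, 0, 0, 0],
  [1, 0, 0, 3.5, 0, 0, 0],
  [1, 0, 0, 0, 0, 0, 0],
  [1, 0, 0, 0, 0, 0, 0],
  [1, 0, 0, 0, 0, 0, 0],
])

```text
time_s: 28.68
tool_pos: [475.8, -282.3, 126.9]
tool_rot: [2.43, 1.987, 0.001]
ft_force: [-0.3, 0.4, -0.3]
gripper_width: 19.5
grasp_force: 39.6
```

```bash
python3 - <<'E'
from h import *
plan(475.4,-282.2)
E
```

```text
t 28.7 pos [ 475.769 -282.261  126.897] phi -0.200 tilt 0.003 w 19.5 g 39.6 F [-0.268  0.441 -0.344]
shift cm (tool axes) [-0.001 -0.037 -0.   ] q [-0.535  0.196 -0.185  1.187 -0.     1.235]
```

>>> jog_arm([
  [1, 0, 0, 0.4, 0, 0, 0],
  [1, 0, 0, 0.4, 0, 0, 0],
  [1, 0, 0, 0.4, 0, 0, 0],
  [1, 0, 0, 0.3, 0, 0, 0],
  [1, 0, 0, 0, 0, 0, 0],
])

```text
time_s: 29.3
tool_pos: [475.4, -282.0, 110.3]
tool_rot: [2.431, 1.988, 0.001]
ft_force: [3.5, 0.4, -1.5]
gripper_width: 19.3
grasp_force: 39.8
```

>>> jog_arm([
  [1, 0, 0.08, 0.5, 0, 0, 0],
  [1, 0, 0.03, 0.5, 0, 0, 0],
  [1, 0, 0.03, 0.5, 0, 0, 0],
  [1, 0, 0, 0, 0, 0, 0],
])

```text
time_s: 29.8
tool_pos: [475.9, -281.9, 94.4]
tool_rot: [-2.431, -1.988, 0.001]
ft_force: [1.1, 0.8, -1.7]
gripper_width: 19.7
grasp_force: 39.6
```

>>> jog_arm([
  [1, 0, 0, 0.4, 0, 0, 0],
  [1, 0, 0, 0.5, 0, 0, 0],
  [1, 0, 0, 0.5, 0, 0, 0],
  [1, 0, 0, 0, 0, 0, 0],
  [0.25, 0, 0, 0, 0, 0, 0],
  [0.25, 0, 0, 0, 0, 0, 0],
  [0.25, 0, 0, -0.5, 0, 0, 0],
  [0.1, 0, 0, -3, 0, 0, 0],
  [-0.1, 0, 0, -5, 0, 0, 0],
  [-0.1, 0, 0, -5, 0, 0, 0],
  [-0.1, 0, 0, 0, 0, 0, 0],
])

```text
time_s: 31.18
tool_pos: [478.1, -283.4, 221.4]
tool_rot: [2.426, 1.983, 0.004]
ft_force: [1.1, -0.0, -1.2]
gripper_width: 46.6
grasp_force: 0.0
```

>>> jog_arm([
  [-0.1, 4, -1, 0, 0, 0, 0],
  [-0.1, 4, -1, 0, 0, 0, 0],
  [-0.1, 0, 0, 0, 0, 0, -0.1745],
  [-0.1, 0, 0, 0, 0, 0, -0.1745],
  [-0.1, 0, 0, 0, 0, 0, -0.1745],
  [-0.1, 0, 0, 0, 0, 0, -0.1745],
  [-0.1, 0, 0, 0, 0, 0, -0.1745],
  [-0.1, 0, 0, 0, 0, 0, -0.1745],
  [-0.1, 0, 0, 0, 0, 0, -0.1745],
  [-0.1, 0, 0, 0, 0, 0, -0.1745],
  [-0.1, 0, 0, 0, 0, 0, -0.1745],
  [-0.1, 0, 0, 0, 0, 0, 0],
])

```text
time_s: 32.67
tool_pos: [472.3, -199.8, 215.7]
tool_rot: [-0.317, -3.125, -0.0]
ft_force: [-0.4, 0.2, 0.0]
gripper_width: 46.8
grasp_force: 0.0
```

```bash
python3 - <<'E'
from h import *
plan(518.4,47,180,1.37)
s=chk(box=(218,288,195,235));cv2.imwrite("pics/rs9.png",s)
t=snapshot("top")[:,:,::-1].copy();cv2.imwrite("pics/rt9.png",t)
save("g9.png",[crop(s,(333,250)),crop(t,(241,197)),crop(s,(252,202)),crop(t,(330,195))],2)
E
```

```text
t 32.7 pos [ 472.289 -199.782  215.696] phi 1.369 tilt 0.001 w 46.8 g 0.0 F [-0.439  0.179  0.017]
shift cm (tool axes) [ 0.436 25.101  3.571] q [-0.4    0.104 -0.099  1.369 -0.    -0.198]
turn about tool z -0.0014126588801477435
full rotvec [ 0.    -0.001 -0.001] shift after turn [ 0.404 25.102  3.57 ]
caddy shift px 0 0 score 0.9623629450798035
```

View pics/g9.png

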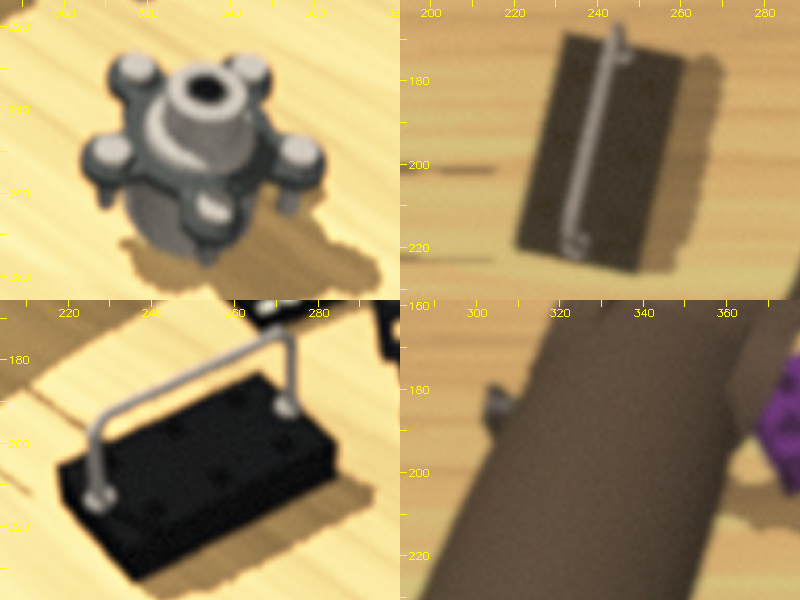

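```bash
python3 - <<'E'
from h import *
a=onplane("top",[(243.4,171.3),(232.6,215.2)],115);b=onplane("side",[(227.5,192.4),(270.2,173.4)],115)
print(a,b,tri((243.4,171.3),(270.2,173.4)),tri((232.6,215.2),(227.5,192.4)))
for q in (a,b):
    d=q[0]-q[1];print(np.arctan2(d[1],d[0]), "y at x=518.4:",np.interp(518.4,sorted(q[:,0]),q[np.argsort(q[:,0]),1]))
E
```

```text
[[580.245  33.964 115.   ]
 [436.759  64.006 115.   ]] [[442.282  62.034 115.   ]
 [584.207  30.779 115.   ]] (array([582.734,  32.404, 114.228]), np.float64(0.7468675376601936)) (array([439.276,  62.247, 116.026]), np.float64(0.874885294478247))
-0.20639213064044876 y at x=518.4: 46.912708390357054
2.924828890280926 y at x=518.4: 45.27121521299628
```

>>> jog_arm([
  [-0.1, 0.08, 5.02, 0, 0, 0, 0],
  [-0.1, 0.08, 5.02, 0, 0, 0, 0],
  [-0.1, 0.08, 5.02, 0, 0, 0, 0],
  [-0.1, 0.08, 5.02, 0, 0, 0, 0],
  [-0.1, 0.08, 5.02, 0, 0, 0, 0],
  [-0.1, 0, 0, 3.5, 0, 0, 0],
  [-0.1, 0, 0, 0, 0, 0, 0],
  [-0.1, 0, 0, 0, 0, 0, 0],
])

```text
time_s: 33.78
tool_pos: [518.6, 46.5, 182.1]
tool_rot: [0.317, 3.125, -0.0]
ft_force: [-0.2, 0.3, 0.4]
gripper_width: 46.6
grasp_force: 0.0
```

```bash
python3 - <<'E'
from h import *
plan(518.4,47,98,1.37)
s=chk(box=(218,288,195,235))
E
```

```text
t 33.8 pos [518.637  46.548 182.083] phi 1.369 tilt 0.000 w 46.6 g 0.0 F [-0.188  0.254  0.404]
shift cm (tool axes) [0.034 0.039 8.408] q [ 0.09   0.122 -0.152  1.297 -0.     0.291]
turn about tool z -0.0011247888695979924
full rotvec [ 0.     0.    -0.001] shift after turn [0.032 0.04  8.408]
caddy shift px 0 0 score 0.9532055258750916
```

>>> jog_arm([
  [-0.1, 0.03, 0.04, 4, 0, 0, 0],
  [-0.1, 0, 0, 3, 0, 0, 0],
  [-0.1, 0, 0, 1.5, 0, 0, 0],
  [-0.1, 0, 0, 0, 0, 0, 0],
  [1, 0, 0, 0, 0, 0, 0],
  [1, 0, 0, 0, 0, 0, 0],
  [1, 0, 0, 0, 0, 0, 0],
  [1, 0, 0, 0, 0, 0, 0],
  [1, 0, 0, 0, 0, 0, 0],
  [1, 0, 0, 0, 0, 0, 0],
  [1, 0, 0, 0, 0, 0, 0],
], squeeze=100)

```text
time_s: 35.2
tool_pos: [519.2, 46.7, 97.8]
tool_rot: [0.314, 3.123, -0.002]
ft_force: [-1.7, -3.5, 7.1]
gripper_width: 6.6
grasp_force: 97.8
```

>>> jog_arm([
  [1, 0, 0, -1, 0, 0, 0],
  [1, 0, 0, -2.5, 0, 0, 0],
  [1, 0, 0, -3, 0, 0, 0],
  [1, 0, 0, -3, 0, 0, 0],
  [1, 0, 0, -3, 0, 0, 0],
  [1, 0, 0, -1, 0, 0, 0],
  [1, 0, 0, 0, 0, 0, -0.1],
  [1, 0, 0, 0, 0, 0, -0.1],
  [1, 0, 0, 0, 0, 0, 0],
])

```text
time_s: 36.33
tool_pos: [517.9, 47.5, 230.2]
tool_rot: [-0.002, -3.139, -0.0]
ft_force: [0.3, -0.9, -5.4]
gripper_width: 6.8
grasp_force: 97.8
```

```bash
python3 - <<'E'
from h import *
plan(455,230,234,1.57)
E
```

```text
t 36.3 pos [517.855  47.515 230.162] phi 1.570 tilt 0.002 w 6.8 g 97.8 F [ 0.258 -0.891 -5.393]
shift cm (tool axes) [ 6.31  18.24  -0.368] q [ 0.091  0.118 -0.051  1.404  0.     0.093]
turn about tool z -0.0004857754669898018
full rotvec [ 0.    -0.002 -0.   ] shift after turn [ 6.3   18.243 -0.384]
```

>>> jog_arm([
  [1, 0.79, 2.28, -0.1, 0, 0, 0],
  [1, 0.79, 2.28, -0.1, 0, 0, 0],
  [1, 0.79, 2.28, -0.1, 0, 0, 0],
  [1, 0.79, 2.28, -0.1, 0, 0, 0],
  [1, 0.79, 2.28, 0, 0, 0, 0],
  [1, 0.79, 2.28, 0, 0, 0, 0],
  [1, 0.79, 2.28, 0, 0, 0, 0],
  [1, 0.79, 2.28, 0, 0, 0, 0],
  [1, 0, 0, 0, 0, 0, 0],
  [1, 0, 0, 0, 0, 0, 0],
])

```text
time_s: 37.58
tool_pos: [455.1, 229.5, 234.8]
tool_rot: [-0.002, -3.141, 0.001]
ft_force: [0.7, 0.1, -5.8]
gripper_width: 6.9
grasp_force: 97.8
```

```bash
python3 - <<'E'
from h import *
plan(455,328,234,1.57)
t=snapshot("top")[:,:,::-1].copy();s=snapshot("side")[:,:,::-1].copy()
p=get_state()["tool_pos"]+[0,0,18]
pts=[p,p+[-71,0,0],p+[71,0,0],[455-38,302,234.5],[455+38,302,234.5]]
save("k1.png",[crop(t,(140,205),pts=proj("top",pts)),crop(s,(190,130),pts=proj("side",pts)),],2)
E
```

```text
t 37.6 pos [455.073 229.506 234.819] phi 1.570 tilt 0.001 w 6.9 g 97.8 F [ 0.662  0.131 -5.778]
shift cm (tool axes) [0.018 9.849 0.073] q [ 0.467  0.098 -0.064  1.41  -0.     0.468]
turn about tool z -0.00028392527200837847
full rotvec [-0.001 -0.001 -0.   ] shift after turn [0.015 9.849 0.082]
```

View pics/k1.png

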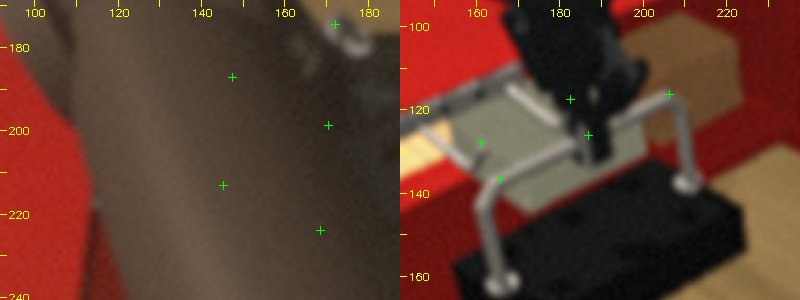

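>>> jog_arm([
  [1, 0, 1.4, 0, 0, 0, 0],
  [1, 0, 1.4, 0, 0, 0, 0],
  [1, 0, 1.4, 0, 0, 0, 0],
  [1, 0, 1.4, 0, 0, 0, 0],
  [1, 0, 1.4, 0, 0, 0, 0],
  [1, 0, 1.4, 0, 0, 0, 0],
  [1, 0, 1.4, 0, 0, 0, 0],
  [1, 0, 0, 0, 0, 0, 0],
  [1, 0, 0, 0, 0, 0, 0],
])

```text
time_s: 38.8
tool_pos: [455.2, 327.6, 235.2]
tool_rot: [-0.0, -3.141, 0.001]
ft_force: [0.3, -0.4, -4.5]
gripper_width: 6.7
grasp_force: 97.8
```

>>> jog_arm([
  [1, 0, 0, 1, 0, 0, 0],
  [1, 0, 0, 1, 0, 0, 0],
  [1, 0, 0, 1, 0, 0, 0],
  [1, 0, 0, 0.3, 0, 0, 0],
  [1, 0, 0, 0.3, 0, 0, 0],
  [1, 0, 0, 0, 0, 0, 0],
])

```text
time_s: 39.55
tool_pos: [455.3, 327.8, 199.2]
tool_rot: [-0.0, -3.142, 0.0]
ft_force: [-0.6, 0.0, -5.8]
gripper_width: 6.7
grasp_force: 97.8
```

>>> jog_arm([
  [1, 0, 0, 0.2, 0, 0, 0],
  [1, 0, 0, 0.15, 0, 0, 0],
  [1, 0, 0, 0, 0, 0, 0],
  [1, 0, 0, 0, 0, 0, 0],
])

```text
time_s: 40.05
tool_pos: [455.4, 327.9, 196.2]
tool_rot: [0.0, 3.141, 0.001]
ft_force: [-0.2, -0.7, -2.0]
gripper_width: 7.0
grasp_force: 98.4
```

>>> jog_arm([
  [1, 0, 0, 0.1, 0, 0, 0],
  [1, 0, 0, 0, 0, 0, 0],
  [1, 0, 0, 0, 0, 0, 0],
])

```text
time_s: 40.42
tool_pos: [455.5, 327.9, 195.9]
tool_rot: [0.0, 3.14, 0.001]
ft_force: [-1.5, -2.3, 6.0]
gripper_width: 6.2
grasp_force: 99.2
```

```bash
python3 - <<'E'
from h import *
plan()
s=snapshot("side")[:,:,::-1].copy()
p=get_state()["tool_pos"]+[0,0,18]
pts=[p,p+[-71,0,0],p+[71,0,0]]
save("k2.png",[crop(s,(175,125),128,96,6.25,pts=proj("side",pts))],1)
E
```

```text
t 40.4 pos [455.484 327.93  195.938] phi 1.571 tilt 0.002 w 6.2 g 99.2 F [-1.471 -2.326  5.972]
shift cm (tool axes) [0. 0. 0.] q [ 0.624  0.195 -0.035  1.339 -0.     0.624]
```

View pics/k2.png

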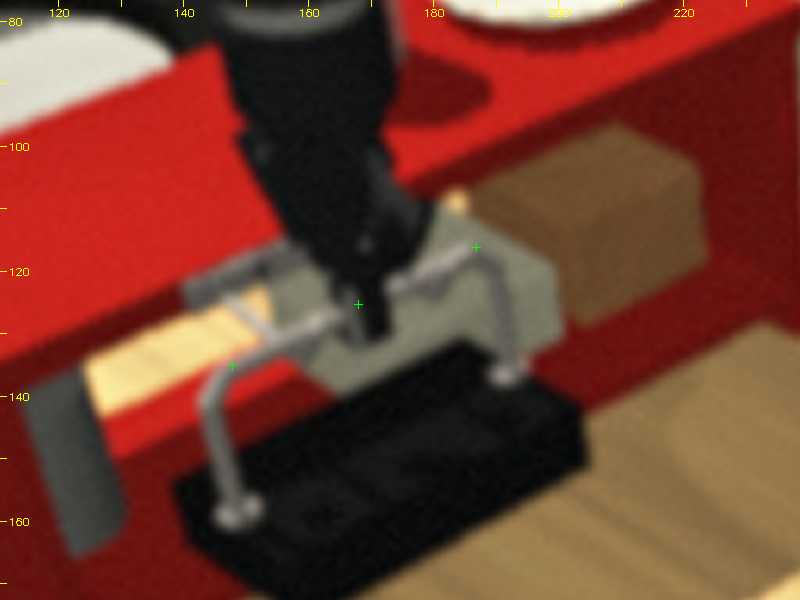

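>>> jog_arm([
  [1, 0, 0, -0.05, 0, 0, 0],
  [0.7, 0, 0, 0, 0, 0, 0],
  [0.5, 0, 0, 0, 0, 0, 0],
  [0.4, 0, 0, 0, 0, 0, 0],
  [0.4, 0, 0, 0, 0, 0, 0],
  [0.4, 0, 0, -0.5, 0, 0, 0],
  [0.4, 0, 0, -1.5, 0, 0, 0],
  [0.4, 0, 0, -3, 0, 0, 0],
  [0.4, 0, 0, -5, 0, 0, 0],
  [0.4, 0, -2, -4, 0, 0, 0],
  [0.4, 0, -5, 0, 0, 0, 0],
  [0.4, 0, -5, 0, 0, 0, 0],
  [0.4, 0, -5, 0, 0, 0, 0],
  [0.4, 0, 0, 0, 0, 0, 0],
], squeeze=40)

```text
time_s: 42.22
tool_pos: [455.1, 155.3, 337.2]
tool_rot: [0.007, 3.139, 0.001]
ft_force: [-0.2, -0.2, 0.7]
gripper_width: 25.5
grasp_force: 0.0
```

>>> jog_arm([
  [0.4, 0, 0, 0, 0, 0, 0],
  [0.4, 0, 0, 0, 0, 0, 0],
  [0.4, 0, 0, 0, 0, 0, 0],
  [0.4, 0, 0, 0, 0, 0, 0],
  [0.4, 0, 0, 0, 0, 0, 0],
  [0.4, 0, 0, 0, 0, 0, 0],
  [0.4, 0, 0, 0, 0, 0, 0],
  [0.4, 0, 0, 0, 0, 0, 0],
])

```text
time_s: 43.22
tool_pos: [455.2, 157.8, 335.3]
tool_rot: [0.001, 3.142, 0.0]
ft_force: [-0.1, 0.6, -0.0]
gripper_width: 25.2
grasp_force: 0.0
```

```bash
python3 - <<'E'
from h import *
plan()
s=snapshot("side")[:,:,::-1].copy()
for i in range(8): s2=snapshot("side")[:,:,::-1].copy()
print("motion",np.abs(s[100:200,120:230].astype(int)-s2[100:200,120:230]).mean())
save("k3.png",[crop(s2,(175,125)),crop(s2,(333,250))],2)
E
```

```text
t 43.2 pos [455.213 157.762 335.303] phi 1.570 tilt 0.000 w 25.2 g 0.0 F [-0.066  0.644 -0.047]
shift cm (tool axes) [0. 0. 0.] q [0.334 0.067 0.124 1.628 0.    0.334]
motion 1.5323939393939394
```

View pics/k3.png

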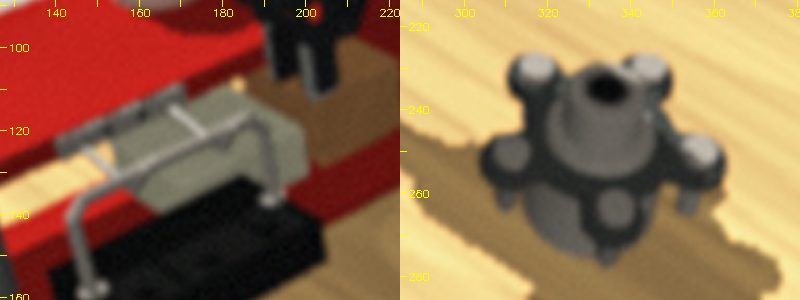

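>>> jog_arm([
  [0.4, 0, 0, 0, 0, 0, 0],
  [0.4, 0, 0, 0, 0, 0, 0],
  [0.4, 0, 0, 0, 0, 0, 0],
  [0.4, 0, 0, 0, 0, 0, 0],
  [0.4, 0, 0, 0, 0, 0, 0],
  [0.4, 0, 0, 0, 0, 0, 0],
  [0.4, 0, 0, 0, 0, 0, 0],
  [0.4, 0, 0, 0, 0, 0, 0],
  [0.4, 0, 0, 0, 0, 0, 0],
  [0.4, 0, 0, 0, 0, 0, 0],
  [0.4, 0, 0, 0, 0, 0, 0],
  [0.4, 0, 0, 0, 0, 0, 0],
  [0.4, 0, 0, 0, 0, 0, 0],
  [0.4, 0, 0, 0, 0, 0, 0],
  [0.4, 0, 0, 0, 0, 0, 0],
  [0.4, 0, 0, 0, 0, 0, 0],
  [0.4, 0, 0, 0, 0, 0, 0],
  [0.4, 0, 0, 0, 0, 0, 0],
  [0.4, 0, 0, 0, 0, 0, 0],
  [0.4, 0, 0, 0, 0, 0, 0],
])

```text
time_s: 46.18
tool_pos: [455.2, 157.8, 335.3]
tool_rot: [0.0, 3.142, -0.0]
ft_force: [-0.4, -0.5, 0.3]
gripper_width: 25.5
grasp_force: 0.0
```

```bash
python3 - <<'E'
from h import *
S=[snapshot("side").astype(float) for i in range(10)]
m=lambda b:[round(np.abs(S[i][b[0]:b[1],b[2]:b[3]]-S[0][b[0]:b[1],b[2]:b[3]]).mean(),2) for i in range(1,10)]
print("caddy",m((110,175,140,225)),"hub",m((215,285,290,380)))
E
```

```text
caddy [np.float64(1.65), np.float64(1.63), np.float64(1.65), np.float64(1.65), np.float64(1.65), np.float64(1.62), np.float64(1.65), np.float64(1.65), np.float64(1.65)] hub [np.float64(1.14), np.float64(1.16), np.float64(1.15), np.float64(1.16), np.float64(1.16), np.float64(1.16), np.float64(1.17), np.float64(1.14), np.float64(1.13)]
```

Image differences stay constant at the noise level, so the caddy is still. I'm handing the job in.

```bash
python3 -c "
from cell import *
print(job_done())"
```

```text
the job is handed in; nothing more can be done
None
```

All four studs are in the hub holes with their heads flat on the flange, the empty caddy hangs still on both prongs of the hook, and the job was handed in at about 47 s (no verdict was returned).

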